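Tip the grate into the filings box

TASK

Fit the perforated steel grate into the green filings box: lift it by its red handle, tip it, and pass its low end first through the opening and under the wide front lip, pushing the spring bar back gently until the high end clears the back lip and can be lowered. Then ease the grate back with the spring, pressing it down lightly, until it lies flat on the ledges under both lips, and let go. Do not let it snap or force it hard against the box, and leave the cup, the pliers and the tin alone.

Things in the scene. Friction and masses are not known exactly. Their poses are not given: they have to be found in the camera images.
- grate_grip (a point): Loose perforated steel grate, 100 x 70 mm, 5 mm thick, 0.2 to 0.33 kg, lying flat, red bridge handle on top. Point: centre of the red bar (54 mm along the grate's x, 14 mm wide along y, 26 mm high), 47 mm above the underside, over the grate's middle; bar top at 60 mm. x along the 100 mm length, z up. Both ends are alike: usable either way round.
- grate_end_a (a point): middle of the lower edge of the grate at its -x end (50 mm from the centre, on the underside)
- grate_end_b (a point): middle of the lower edge of the grate at its +x end (50 mm from the centre, on the underside)
- filings_box: Fixed green sheet-metal box, 160 x 98 mm, with an aluminium rim frame (130 x 88 mm) on top, on a board 12 mm above the bench. Origin at its foot (world z = 0.012), below the nominal middle of the opening; x to the back, away from the robot, z up. The frame with lips, walls and spring bar is clamped up to 12 mm off nominal, either way along x; this shift is not measured: see or feel it.
- box_opening (a point): Nominal middle of the opening, at the top of the lips (70 mm above the foot), on the box, so without the frame's shift. Front lip edge 42 mm before it (-x), back lip edge 42 mm behind it (+x): 84 mm long, so the 100 mm grate does not pass flat. Width 78 mm between plain side walls. Lips 4 mm thick, undersides 66 mm above the foot. Front lip 33 mm wide, back lip 13 mm.
- box_ledge (a point): Nominal home of the middle of the grate's underside, on the box, without the frame's shift: 48 mm above the foot, level with ledges along all four sides (front one from x = -75 to -30 mm). Back wall under the back lip: 50 mm behind it (+x); at home the grate touches it and the bar, pressed in 2 mm, holds it. Their friction can hold the grate up off the ledges: press it down.
- box_spring (a point): Nominal centre of the face of the free orange spring bar under the front lip, 48 mm before the middle (-x), without the frame's shift. Bar 13 mm high, from 1.5 mm above the ledge, 74 mm wide. It yields, damped, towards -x: 2 N at first touch plus 0.5 N per mm, hard stop after 14 mm. Pushed in more than 10 mm by the grate, the grate's other end clears the back lip when lowered.
- clay_cup: small speckled clay cup, 52 mm across, 55 mm high, bystander; origin under its centre
- pliers: grey parallel pliers lying on the bench, 118 x 61 x 14 mm, bystander; origin under the centre
- tin: round tin with blue lid, 63 mm across, 30 mm high, bystander; origin under its centre

How it is judged:
By the outcome, as a careful person would: the job done as asked, in the order asked, and still so for the second after the job is handed in, with the robot touching nothing.
It also fails if it takes over 72 s, if anything falls off the work surface, if the arm or the gripper's body presses on something with over 40 N, if the wrist force passes 120 N, or if a joint passes its speed limit or range.

ROBOT

A 6-joint arm with a two-finger parallel gripper is mounted at the origin on a cart in front of the work surface, level with it; the furniture and walls round the work are solid. World frame = base frame: x ahead of the robot, y to its left, z up, the work surface at z = 0. Lengths are in m, angles in rad, forces in N, time in s.
With the tool pointing down it reaches from about 0.35 to 0.975 m from the base axis. Payload 4.9 kg.
Tool frame: the origin (TCP) lies at the very end of the fingers, on their centre line; the grasp point (between the pads) lies 19 mm behind it; z points along the fingers, y is the line along which they close (so a half turn about z gives the same grasp; the last joint's range is limited). The gripper opens to 85 mm and grips with 20 to 120 N. Pads are 22 mm wide; open, the fingers measure 114 mm over their backs; the gripper's body (76 mm by 85 mm) begins 54 mm behind the grasp point. The pads swing forward as they close: fully open they stand 13 mm farther back than shut.
Start: joints at [1.026, 0.053, 1.613, -0, 1.476, -0.119], TCP at [0.258, 0.569, 0.231] pointing down, gripper open.
Joint ranges: [-3.01, 3.01], [-1.01, 2.22], [0.06, 2.58], [-1.02, 4.17], [0.09, 2.62], [-3.14, 3.14]. Speed limits (rad/s): [2.57, 2.57, 3.14, 3.14, 3.14, 3.14].

INTERFACE

Orientations are given as a rotation vector (axis times angle).
In Python, from station import get_obs, get_image, finish_job gives the robot as it stands. The module is installed in compiled form; this text tells all that it offers.
- The arm moves only by the tool carry_out, never from a script. Its argument "rows" is a list of rows, each a list of 7 numbers: the turn, a rotation vector about the tool's x, y, z as a fraction of full scale, then the shift along the tool's x, y, z as a fraction of full scale, then the closure, from -1 (fully open) to 1 (shut). A call has 1 to 5 rows; each row is the pose to reach, as a shift and turn from the pose commanded when the call began, along the tool's axes at that moment, turning the shorter way round; what a row does not reach only later rows make up. Full scale, the value 1, is 300 mm for a shift and pi rad for a turn. A row lasts 1/10 s, in which the tool goes at most 50 mm and 8.59 degrees, less where a joint would pass 70% of its speed; a pose out of reach is approached as far as the arm can. A call with a number of a shift or a turn outside -1 to 1 is refused whole. A call with a gripper value outside its range is refused whole. The fingers move at their own pace and stop on an object; "force" is the grip in N (left out, the last holds). Time passes only in rows, so rows that repeat a pose let the fingers close. It gives the time, the measured TCP pose, the force, the opening and the grip force at its end, in the units of the state.
- get_obs(): the state, without advancing time (a new reading comes with each control period).
- get_image(name): name is "side" or "top" or "wrist"; returns a dict with "img" (480x640x3 uint8, blue, green, red), "mtx" (3x3 intrinsics, pixels), "D" ([k1, k2, p1, p2, k3] as OpenCV has them; the pictures are not rectified), "R" (3x3) and "t" (3): a world point X has camera coordinates R X + t. Camera axes: x right, y down, z forward; pixel columns grow to the right and rows downward; lengths in m; the calibration is good to about 2 mm. A picture is of the moment at which its call begins. There is no depth.
- finish_job(): hands the job in; it is judged then, once.
The state is a dict: "t": time; "q": joint angles; "dq": joint speeds; "effort": joint torques, N m; "tool_pos": TCP position; "tool_rot": TCP orientation; "contact_force": force on the tool from outside, world axes, zero at the start; "wrist_torque": the same for the moment, N m; "opening": finger opening in m; "grip_force": force on a finger pad.
Only numpy, scipy, OpenCV 4.12 (cv2) and the standard library are available. Lean on these libraries where they do the work, as an engineer would, in place of code of your own. Each camera call takes 0.05 s, during which the arm holds its last target. There are 200 camera calls.

## Working session

There is one attempt and no reset: what is moved stays moved. The work goes in short steps, Python scripts to look and compute and a tool call to move; the robot and the scene stay as the last step left them, time stands still between calls to the robot, and variables do not carry over. Pictures are saved under pics/ and viewed, at most 10 in all, crops included, and the job is handed in when it is done.

Besides the shell and the picture viewer there is one more tool, called as name([rows], argument=value, ...), one row to a line, values as JSON. carry_out: Moves the arm, as the interface text tells. Shift numbers are shares of 300 mm and turn numbers shares of pi rad, none past 1 either way. Its arguments: {"type":"object","properties":{"rows":{"type":"array"},"force":{"type":"number"}},"required":["rows"]}

```bash
mkdir -p pics
python3 - <<'E'
from station import *
import cv2,numpy as np
o=get_obs();print({k:np.round(v,3) for k,v in o.items()})
for n in("top","side"):
    d=get_image(n);cv2.imwrite(f"pics/{n}0.png",d["img"]);print(n,d["mtx"].tolist(),d["D"],np.round(d["R"],4).tolist(),np.round(d["t"],4), -d["R"].T@d["t"])
E
```

```text
{'t': np.float64(0.0), 'q': array([ 1.026,  0.053,  1.614, -0.   ,  1.476, -0.119]), 'dq': array([-0.   , -0.   ,  0.001, -0.001,  0.002, -0.002]), 'effort': array([ 1.0000e-03, -3.9367e+01, -3.7018e+01, -0.0000e+00,  7.0000e-03,
       -0.0000e+00]), 'tool_pos': array([0.258, 0.569, 0.23 ]), 'tool_rot': array([-6.64e-01, -3.07e+00,  3.00e-03]), 'contact_force': array([0.213, 0.032, 0.241]), 'wrist_torque': array([ 0.008, -0.006, -0.027]), 'grip_force': np.float64(0.0), 'opening': np.float64(0.086)}
top [[608.9015198880685, 0.0, 330.030074999277], [0.0, 608.9015198880685, 247.6893604752908], [0.0, 0.0, 1.0]] [-0.15005522  0.          0.          0.          0.        ] [[-0.0036, -0.9998, 0.0199], [-0.9919, 0.001, -0.1269], [0.1268, -0.0202, -0.9917]] [0.202  0.5481 0.9894] [0.41892514 0.22142539 1.04677196]
side [[452.7059309351518, 0.0, 317.9573765715078], [0.0, 452.7059309351518, 236.51204157149925], [0.0, 0.0, 1.0]] [-0.06541029  0.          0.          0.          0.        ] [[0.9693, -0.2459, 0.0085], [-0.0967, -0.4121, -0.906], [0.2263, 0.8773, -0.4232]] [-0.4776  0.1981  0.5936] [ 0.34776878 -0.5565748   0.43470515]
```

View pics/top0.png

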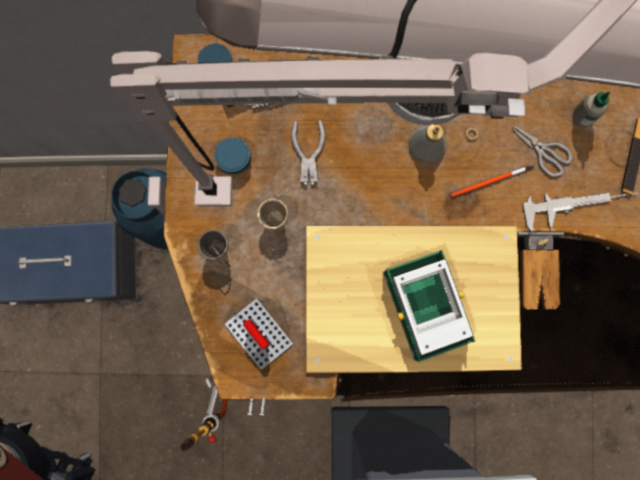

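View pics/side0.png

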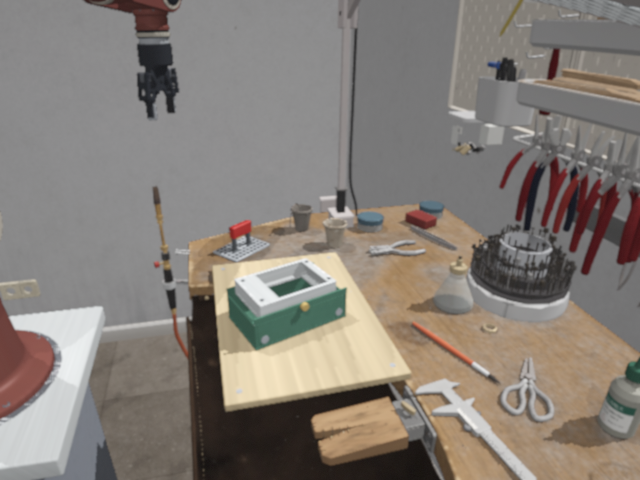

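The top view shows the grate at about (258,334) with its red bar at (256,334). The white frame runs about (397,262)-(472,355), with the wide lip at the bottom (near the robot). The cup is near (272,213), or (213,245) for the second one. The side view confirms the box stands on the board.

```bash
cat > h.py <<'E'
from station import *
import cv2,numpy as np
from scipy.spatial.transform import Rotation as Ro
def cast(d,px,z):
    u=cv2.undistortPoints(np.float64(px).reshape(-1,1,2),d["mtx"],d["D"])[:,0]
    v=np.c_[u,np.ones(len(u))]@d["R"]; c=-d["R"].T@d["t"]
    return c+v*((z-c[2])/v[:,2])[:,None]
def biggest(m):
    cs,_=cv2.findContours(m.astype(np.uint8),cv2.RETR_EXTERNAL,cv2.CHAIN_APPROX_NONE)
    return max(cs,key=cv2.contourArea)[:,0]
def roi(m,x0,y0,x1,y1):
    k=np.zeros_like(m);k[y0:y1,x0:x1]=m[y0:y1,x0:x1];return k
def rect(P):
    r=cv2.minAreaRect(np.float32(P[:,:2]*1000));return np.round(r[0],1),np.round(r[1],1),round(r[2],1)
E
python3 - <<'E'
from h import *
d=get_image("top");i=d["img"].astype(int);h=cv2.cvtColor(d["img"],cv2.COLOR_BGR2HSV)
red=((h[...,0]<8)|(h[...,0]>172))&(h[...,1]>150)&(h[...,2]>90)
c=biggest(roi(red,220,290,300,380));print("red@60",rect(cast(d,c,.060)))
gray=(h[...,1]<50)&(h[...,2]>110)
c=biggest(roi(gray,215,290,300,375));print("grate@5",rect(cast(d,c,.005)))
w=(h[...,1]<40)&(h[...,2]>150)
m=roi(w,385,245,485,370)
cs,hi=cv2.findContours(m.astype(np.uint8),cv2.RETR_CCOMP,cv2.CHAIN_APPROX_NONE)
for c,q in zip(cs,hi[0]):
    if cv2.contourArea(c)>300: print("frame hole" if q[3]>=0 else "frame outer",rect(cast(d,c[:,0],.082)))
g=(h[...,0]>60)&(h[...,0]<95)&(h[...,1]>90)
c=biggest(roi(g|m,370,235,490,370));print("green+white z.06",rect(cast(d,c,.06)))
s=d["img"][240:370,375:490];cv2.imwrite("pics/box.png",np.hstack([cv2.resize(s,None,fx=4,fy=4,interpolation=cv2.INTER_CUBIC)[:520,:460],cv2.resize(d["img"][290:380,215:300],None,fx=4,fy=4,interpolation=2)[:360].repeat(1,0)[:,:340] if 0 else np.zeros((520,1,3),np.uint8)]))
d=get_image("side");s=d["img"][200:350,200:360];cv2.imwrite("pics/s.png",np.hstack([cv2.imread("pics/box.png")[:520,:460][:480,:400],cv2.resize(s,(400,375),interpolation=2) if 0 else cv2.copyMakeBorder(cv2.resize(s,(400,375),interpolation=2),0,105,0,0,0)]))
E
```

```text
red@60 (array([405.9, 321.6]), array([53. , 14.8]), 39.7)
grate@5 (array([405.4, 322.6]), array([101.1,  71.6]), 39.0)
frame outer (array([448.3,  37.8]), array([130.6,  89.1]), 19.0)
frame hole (array([457.9,  40.9]), array([84.8, 79.1]), 19.1)
green+white z.06 (array([454. ,  41.3]), array([148.1, 102.2]), 19.2)
```

View pics/s.png

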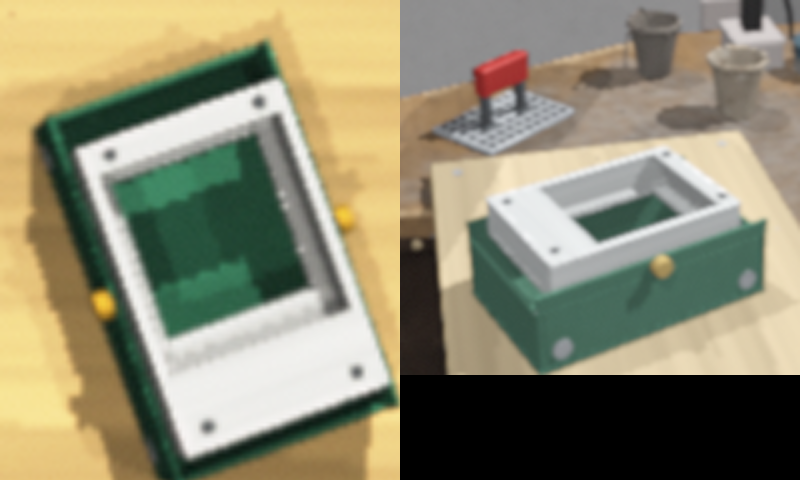

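```bash
cat >> h.py <<'E'
YG,YB=np.radians(39.3),np.radians(19.05); C=np.array([.4578,.0410])
def tool(yaw,a=0):   # tool x along -object x, object's +x end raised by a
    x=np.array([np.cos(a)*np.cos(yaw),np.cos(a)*np.sin(yaw),np.sin(a)]);y=np.array([-np.sin(yaw),np.cos(yaw),0])
    return np.c_[-x,y,np.cross(-x,y)]
def obs():
    o=get_obs();return o,Ro.from_rotvec(o["tool_rot"]),np.array(o["tool_pos"])
def row(R,p,R0,p0):
    return np.round(np.r_[(R0.inv()*R).as_rotvec()/np.pi,R0.inv().apply(p-p0)/.3],4)
def plan(*T):        # T: (matrix,pos) targets, all relative to the present pose
    o,R0,p0=obs()
    for M,p in T: print(row(Ro.from_matrix(M),np.array(p),R0,p0).tolist())
def show():
    o,R,p=obs();M=R.as_matrix();print("t %.2f p %s open %.4f grip %.0f"%(o["t"],np.round(p*1000,1),o["opening"],o["grip_force"]))
    cb,sb=np.cos(YB),np.sin(YB);B=np.array([[cb,sb,0],[-sb,cb,0],[0,0,1]])
    print("F box",np.round(B@o["contact_force"],1),"tau box",np.round(B@o["wrist_torque"],2),"p box",np.round((B@(p-np.r_[C,.012]))*1000,1),
     "a",np.round(np.degrees(np.arcsin(-M[2,0])),1),"yaw",np.round(np.degrees(np.arctan2(-M[1,0],-M[0,0])),1),"roll",np.round(np.degrees(M[2,1]),1))
E
python3 - <<'E'
from h import *
plan((tool(YG),[.4055,.322,.11]),(tool(YG),[.4055,.322,.028]))
E
```

```text
[-0.0003, -0.0003, -0.3539, -0.7878, -0.5457, 0.4023]
[-0.0003, -0.0003, -0.3539, -0.7878, -0.5454, 0.6756]
```

carry_out([
  [0,0,-0.354,-0.788,-0.546,0.2,-1],
  [0,0,-0.354,-0.788,-0.546,0.2,-1],
  [0,0,-0.354,-0.788,-0.546,0.3,-1],
  [0,0,-0.354,-0.788,-0.546,0.4,-1],
  [0,0,-0.354,-0.788,-0.546,0.4,-1],
], force=100)

```text
t: 0.7
tool_pos: [0.374, 0.3757, 0.1471]
tool_rot: [-0.476, 3.104, 0.001]
contact_force: [0.7, 0.8, -0.3]
opening: 0.085
grip_force: 0.0
```

Run:
```python
from h import *
show();plan((tool(YG),[.4055,.322,.11]))
```

```text
t 0.70 p [374.  375.7 147.1] open 0.0850 grip 0
F box [ 1.   0.6 -0.3] tau box [ 0.03 -0.05 -0.04] p box [ 30.  343.7 135.1] a 0.1 yaw 17.4 roll 0.0
[0.0, 0.0004, -0.1215, -0.0465, -0.2022, 0.1236]
```

carry_out([
  [0,0,-0.1215,-0.0465,-0.202,0.124,-1],
  [0,0,-0.1215,-0.0465,-0.202,0.124,-1],
  [0,0,-0.1215,-0.0465,-0.202,0.124,-1],
  [0,0,-0.1215,-0.0465,-0.202,0.124,-1],
  [0,0,-0.1215,-0.0465,-0.202,0.124,-1],
])

```text
t: 1.2
tool_pos: [0.4045, 0.3235, 0.1106]
tool_rot: [-1.044, 2.962, 0.0]
contact_force: [0.1, 0.3, 0.7]
opening: 0.0851
grip_force: 0.0
```

Run:
```python
from h import *
show();plan((tool(YG),[.4055,.322,.028]))
w=get_image("wrist");cv2.imwrite("pics/w1.png",w["img"])
```

```text
t 1.20 p [404.5 323.5 110.6] open 0.0851 grip 0
F box [0.2 0.3 0.7] tau box [0.02 0.02 0.01] p box [ 41.8 284.4  98.6] a 0.0 yaw 38.8 roll -0.0
[-0.0, 0.0002, -0.0025, 0.0008, -0.006, 0.2755]
```

View pics/w1.png

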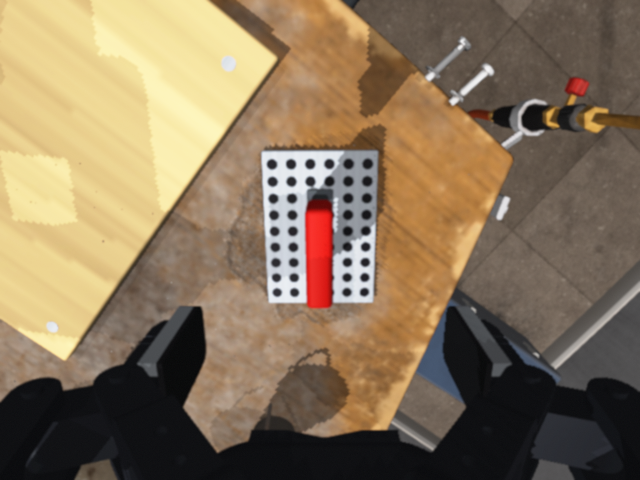

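The wrist view shows the red bar upright at (319,255), centred between the fingers and parallel to the pads. I'll descend and close.

carry_out([
  [0,0,-0.0025,0.001,-0.006,0.14,-1],
  [0,0,-0.0025,0.001,-0.006,0.22,-1],
  [0,0,-0.0025,0.001,-0.006,0.275,-1],
  [0,0,-0.0025,0.001,-0.006,0.275,-0.3],
  [0,0,-0.0025,0.001,-0.006,0.275,0.2],
], force=100)

```text
t: 1.75
tool_pos: [0.4054, 0.3224, 0.0285]
tool_rot: [-1.059, 2.957, 0.0]
contact_force: [0.8, 0.1, 0.8]
opening: 0.0591
grip_force: 0.0
```

carry_out([
  [0,0,0,0,0,0,0.6],
  [0,0,0,0,0,0,1],
  [0,0,0,0,0,0,1],
  [0,0,0,0,0,0,1],
  [0,0,0,0,0,0,1],
], force=100)

```text
t: 2.25
tool_pos: [0.4063, 0.3222, 0.0292]
tool_rot: [-1.058, 2.956, 0.001]
contact_force: [-0.3, -1.1, 5.7]
opening: 0.0126
grip_force: 98.5
```

Run:
```python
from h import *
show();w=get_image("wrist");h=cv2.cvtColor(w["img"],cv2.COLOR_BGR2HSV)
red=((h[...,0]<8)|(h[...,0]>172))&(h[...,1]>150)&(h[...,2]>90)
print(rect(cast(w,biggest(red),.06)))
```

```text
t 2.25 p [406.3 322.2  29.2] open 0.0126 grip 98
F box [-0.6 -0.9  5.7] tau box [0.03 0.09 0.01] p box [ 43.1 282.6  17.2] a 0.1 yaw 39.4 roll -0.0
(array([401.6, 317.7]), array([60.2, 13.4]), 39.4)
```

```bash
cat >> h.py <<'E'
H,DX=29.0,0.5
def G(nx,nz,adeg,ny=0,yaw=YB):   # grate lower front edge at nx,nz (box frame, mm, above foot), tilt adeg -> tool target
    a=np.radians(adeg);x=nx+(50+DX)*np.cos(a)-H*np.sin(a);z=nz+(50+DX)*np.sin(a)+H*np.cos(a)
    cb,sb=np.cos(YB),np.sin(YB)
    return tool(yaw,a),np.r_[C[0]+(cb*x-sb*ny)/1000,C[1]+(sb*x+cb*ny)/1000,.012+z/1000]
def grate():         # nose and tail lower edges now, by the tool pose
    o,R,p=obs();M=R.as_matrix();cb,sb=np.cos(YB),np.sin(YB);B=np.array([[cb,sb,0],[-sb,cb,0],[0,0,1]])
    c=p*1000+M[:,2]*H+M[:,0]*DX
    for s,n in((50,"nose"),(-50,"tail")): print(n,np.round(B@(c+s*M[:,0]-np.r_[C*1000,12]),1))
E
python3 - <<'E'
from h import *
o,R,p=obs()
plan((tool(YG),p+[0,0,.13]),G(-37,110,20))
E
```

```text
[-0.0001, 0.0007, 0.0005, -0.0009, -0.0001, -0.4333]
[0.0197, -0.1092, 0.1118, 0.4594, -0.8343, -0.4585]
```

carry_out([
  [0,0,0,0,0,-0.05,1],
  [0,0,0,0,0,-0.15,1],
  [0,0,0,0,0,-0.3,1],
  [0,0,0,0,0,-0.433,1],
  [0,0,0,0,0,-0.433,1],
])

```text
t: 2.8
tool_pos: [0.4085, 0.3237, 0.1653]
tool_rot: [-1.055, 2.946, 0.004]
contact_force: [1.2, 0.5, -1.6]
opening: 0.0127
grip_force: 98.0
```

Run:
```python
from h import *
show();plan(G(-37,110,20))
```

```text
t 2.80 p [408.5 323.7 165.3] open 0.0127 grip 98
F box [ 1.3  0.1 -1.6] tau box [ 0.01 -0.04 -0.03] p box [ 45.7 283.3 153.3] a 0.7 yaw 39.4 roll -0.1
[0.0198, -0.106, 0.1118, 0.4695, -0.8331, -0.0084]
```

carry_out([
  [0.01,-0.05,0.06,0.12,-0.2,0,1],
  [0.02,-0.106,0.112,0.23,-0.4,0,1],
  [0.02,-0.106,0.112,0.33,-0.58,0,1],
  [0.02,-0.106,0.112,0.43,-0.74,-0.008,1],
  [0.02,-0.106,0.112,0.47,-0.833,-0.008,1],
])

```text
t: 3.3
tool_pos: [0.4449, 0.0741, 0.1569]
tool_rot: [-0.466, 2.772, 0.076]
contact_force: [0.7, -0.1, -2.7]
opening: 0.0127
grip_force: 98.4
```

carry_out([
  [0,0,0,0,0,0,1],
  [0,0,0,0,0,0,1],
])

```text
t: 3.5
tool_pos: [0.4467, 0.0739, 0.1581]
tool_rot: [-0.458, 2.773, 0.075]
contact_force: [0.2, 0.5, -4.3]
opening: 0.0128
grip_force: 98.9
```

Run:
```python
from h import *
show();grate();plan(G(-37,110,20))
d=get_image("side");b=get_image("top")
s=cv2.resize(d["img"][140:340,200:400],(400,400),interpolation=2);t=cv2.resize(b["img"][230:380,360:510],(400,400),interpolation=2)
cv2.imwrite("pics/a.png",np.hstack([s,t]))
```

```text
t 3.50 p [446.7  73.9 158.1] open 0.0128 grip 99
F box [ 0.3  0.4 -4.3] tau box [0.05 0.35 0.02] p box [  0.3  34.7 146.1] a 19.2 yaw 18.8 roll -0.1
nose [-37.9  34.8 102.1]
tail [ 56.6  34.4 134.9]
[-0.0009, -0.0047, -0.0014, -0.0106, -0.1157, -0.026]
```

View pics/a.png

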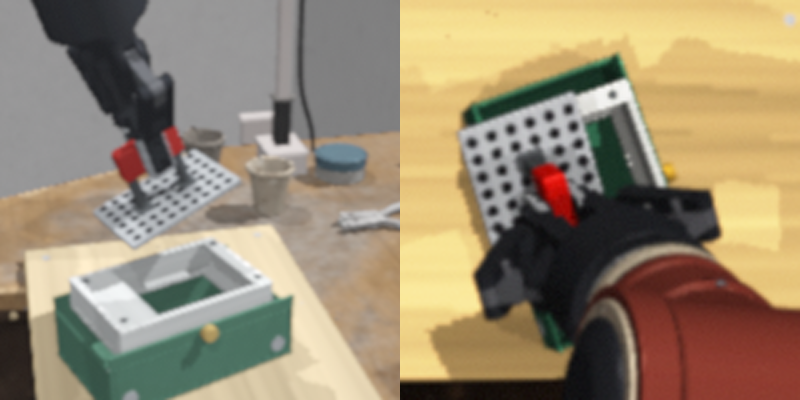

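The grate is held, front end low. In the crop from the side view its tail is at about (235,180) and its nose at (130,245). It is still about 35 mm to the box's left, so I'll complete the approach.

carry_out([
  [-0.001,-0.005,-0.001,0,-0.05,-0.026,1],
  [-0.001,-0.005,-0.001,-0.01,-0.09,-0.026,1],
  [-0.001,-0.005,-0.001,-0.0106,-0.1157,-0.026,1],
  [-0.001,-0.005,-0.001,-0.0106,-0.1157,-0.026,1],
  [-0.001,-0.005,-0.001,-0.0106,-0.1157,-0.026,1],
])

```text
t: 4.1
tool_pos: [0.4592, 0.0433, 0.1676]
tool_rot: [-0.468, 2.754, 0.083]
contact_force: [-0.4, -0.2, -3.1]
opening: 0.0125
grip_force: 99.2
```

Run:
```python
from h import *
show();grate();plan(G(-37,74,20),G(-37,60,20))
T={}
for n,x0,y0,x1,y1 in(("top",360,220,520,330),("side",200,120,420,330)):
    d=get_image(n);T[n]=d
s=cv2.resize(T["side"]["img"][150:300,210:360],(400,400),interpolation=2);t=cv2.resize(T["top"]["img"][230:330,390:490],(400,400),interpolation=2)
cv2.imwrite("pics/b.png",np.hstack([s,t]))
```

```text
t 4.10 p [459.2  43.3 167.6] open 0.0125 grip 99
F box [-0.4 -0.1 -3.1] tau box [0.08 0.35 0.03] p box [  2.1   1.7 155.6] a 20.1 yaw 19.3 roll -0.0
nose [-35.4   1.6 111. ]
tail [ 58.5   2.  145.4]
[0.0004, 0.0008, 0.0012, 0.0474, -0.0058, 0.1142]
[0.0004, 0.0008, 0.0012, 0.0634, -0.0057, 0.158]
```

View pics/b.png

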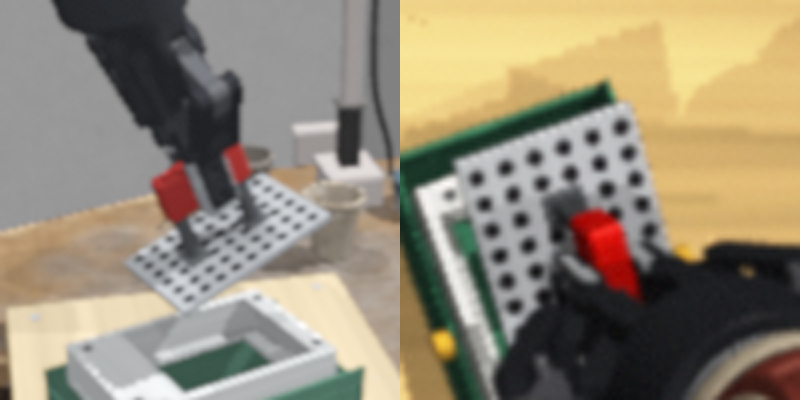

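The grate is above the opening. Its corners in the side crop are nose-left (125,263), nose-right (178,303) and tail-right (329,213). In the top crop the tail corners are (457,160) and (630,104). I'll compare these with the predicted pose.

Run:
```python
from h import *
o,R,p=obs();M=R.as_matrix()
c=p+M[:,2]*H/1e3+M[:,0]*DX/1e3
T={n:get_image(n) for n in("top","side")}
seen={"side":{(-1,1):(256.9,248.6),(-1,-1):(276.8,263.6),(1,-1):(333.4,229.9)},"top":{(1,1):(390+57/4,230+160/4),(1,-1):(390+230/4,230+104/4)}}
for n in T:
  d=T[n]
  for (sx,sy),q in seen[n].items():
    for h in(0,.005):
      X=c-M[:,0]*sx*.05+M[:,1]*sy*.035-M[:,2]*h
      u=cv2.projectPoints(X[None],cv2.Rodrigues(d["R"])[0],d["t"],d["mtx"],d["D"])[0].ravel()
      print(n,sx,sy,h,np.round(u,1),"seen-pred",np.round(np.array(q)-u,1))
```

```text
top 1 1 0 [403.6 269. ] seen-pred [0.6 1. ]
top 1 1 0.005 [404.5 269.8] seen-pred [-0.2  0.2]
top 1 -1 0 [447.5 253.4] seen-pred [0.  2.6]
top 1 -1 0.005 [448.5 254.1] seen-pred [-1.   1.9]
side -1 1 0 [257.3 249.8] seen-pred [-0.4 -1.2]
side -1 1 0.005 [256.1 247.4] seen-pred [0.8 1.2]
side -1 -1 0 [279.6 268.6] seen-pred [-2.8 -5. ]
side -1 -1 0.005 [278.5 266. ] seen-pred [-1.7 -2.4]
side 1 -1 0 [334.5 231.6] seen-pred [-1.1 -1.7]
side 1 -1 0.005 [333.6 229. ] seen-pred [-0.2  0.9]
```

carry_out([
  [0,0.001,0.001,0.02,-0.003,0.06,1],
  [0,0.001,0.001,0.0474,-0.006,0.114,1],
  [0,0.001,0.001,0.0474,-0.006,0.114,1],
  [0,0.001,0.001,0.0474,-0.006,0.114,1],
  [0,0.001,0.001,0.0474,-0.006,0.114,1],
])

```text
t: 4.8
tool_pos: [0.4593, 0.0405, 0.1326]
tool_rot: [-0.463, 2.755, 0.081]
contact_force: [-0.5, -0.3, -3.7]
opening: 0.0127
grip_force: 99.0
```

Run:
```python
from h import *
show();grate();plan(G(-37,63,20),G(-37,52,20))
```

```text
t 4.80 p [459.3  40.5 132.6] open 0.0127 grip 99
F box [-0.6 -0.1 -3.7] tau box [-0.04  0.37 -0.03] p box [  1.3  -1.  120.6] a 20.2 yaw 19.1 roll -0.1
nose [-36.1  -1.   75.9]
tail [ 57.8  -0.9 110.4]
[-0.0002, 0.0008, 0.0002, 0.0174, 0.0033, 0.0399]
[-0.0002, 0.0008, 0.0002, 0.03, 0.0033, 0.0744]
```

carry_out([
  [0,0,0,0.009,0.002,0.02,1],
  [0,0,0,0.0174,0.003,0.04,1],
  [0,0,0,0.0235,0.003,0.057,1],
  [0,0,0,0.03,0.003,0.0744,1],
  [0,0,0,0.03,0.003,0.0744,1],
])

```text
t: 5.3
tool_pos: [0.4566, 0.0413, 0.1055]
tool_rot: [-0.463, 2.759, 0.083]
contact_force: [0.0, -0.1, -2.5]
opening: 0.0124
grip_force: 99.1
```

Run:
```python
from h import *
show();grate();plan(G(-41,51.5,20),G(-45,51.5,20))
```

```text
t 5.30 p [456.6  41.3 105.5] open 0.0124 grip 99
F box [-0.  -0.1 -2.5] tau box [-0.06  0.43  0.08] p box [-1.1  0.7 93.5] a 19.9 yaw 19.1 roll 0.1
nose [-38.7   0.7  49.1]
tail [55.4  0.7 83.1]
[0.0005, -0.0006, 0.0, 0.0047, -0.0022, -0.0106]
[0.0005, -0.0006, 0.0, 0.0172, -0.0022, -0.0151]
```

carry_out([
  [0,0,0,0,0,-0.008,1],
  [0,0,0,0.0047,-0.001,-0.0106,1],
  [0,0,0,0.011,-0.002,-0.0125,1],
  [0,0,0,0.017,-0.002,-0.015,1],
  [0,0,0,0.017,-0.002,-0.015,1],
])

```text
t: 5.8
tool_pos: [0.4516, 0.0384, 0.1097]
tool_rot: [-0.463, 2.757, 0.082]
contact_force: [-0.7, -0.4, -3.0]
opening: 0.0125
grip_force: 99.1
```

carry_out([
  [0,0,0,0,0,0,1],
  [0,0,0,0,0,0,1],
  [0,0,0,0,0,0,1],
])

```text
t: 6.1
tool_pos: [0.4517, 0.0385, 0.1096]
tool_rot: [-0.463, 2.757, 0.082]
contact_force: [-0.1, 0.1, -3.8]
opening: 0.0127
grip_force: 99.1
```

Run:
```python
from h import *
show();grate();plan(G(-47,51.5,20),G(-52,51.5,20))
```

```text
t 6.10 p [451.7  38.5 109.6] open 0.0127 grip 99
F box [-0.1  0.2 -3.8] tau box [0.   0.32 0.02] p box [-6.6 -0.4 97.6] a 20.0 yaw 19.1 roll 0.0
nose [-44.1  -0.4  53. ]
tail [49.9 -0.4 87.3]
[0.0001, 0.0002, 0.0001, 0.0109, 0.0013, 0.0016]
[0.0001, 0.0002, 0.0001, 0.0266, 0.0013, -0.0041]
```

carry_out([
  [0,0,0,0.005,0,0.001,1],
  [0,0,0,0.01,0.001,0,1],
  [0,0,0,0.015,0.001,-0.001,1],
  [0,0,0,0.021,0.001,-0.002,1],
  [0,0,0,0.0266,0.001,-0.004,1],
])

```text
t: 6.6
tool_pos: [0.4449, 0.0362, 0.1088]
tool_rot: [-0.462, 2.754, 0.082]
contact_force: [4.3, 2.0, -2.3]
opening: 0.0123
grip_force: 98.9
```

carry_out([
  [0,0,0,0,0,0,1],
  [0,0,0,0,0,0,1],
  [0,0,0,0,0,0,1],
])

```text
t: 6.9
tool_pos: [0.4447, 0.0362, 0.1087]
tool_rot: [-0.463, 2.755, 0.081]
contact_force: [5.0, 2.5, -1.1]
opening: 0.0127
grip_force: 99.2
```

Run:
```python
from h import *
show();grate();plan(G(-54,51.5,20),G(-56,51.5,20))
```

```text
t 6.90 p [444.7  36.2 108.7] open 0.0127 grip 99
F box [ 5.5  0.7 -1.1] tau box [ 0.05 -0.62  0.07] p box [-14.   -0.3  96.7] a 20.1 yaw 19.1 roll -0.0
nose [-51.4  -0.3  52.1]
tail [42.5 -0.3 86.5]
[-0.0001, 0.0007, 0.0001, 0.0086, 0.001, -0.0008]
[-0.0001, 0.0007, 0.0001, 0.0148, 0.001, -0.0031]
```

carry_out([
  [0,0,0,0.005,0.001,0,1],
  [0,0,0,0.01,0.001,-0.001,1],
  [0,0,0,0.0148,0.001,-0.002,1],
  [0,0,0,0.0148,0.001,-0.002,1],
  [0,0,0,0.0148,0.001,-0.002,1],
])

```text
t: 7.4
tool_pos: [0.4412, 0.035, 0.1085]
tool_rot: [-0.462, 2.753, 0.081]
contact_force: [5.9, 3.1, -0.6]
opening: 0.0128
grip_force: 99.3
```

Run:
```python
from h import *
show();grate();plan(G(-57.5,52.5,16),G(-58.5,52.5,12))
```

```text
t 7.40 p [441.2  35.  108.5] open 0.0128 grip 99
F box [ 6.6  1.  -0.6] tau box [ 0.02 -1.02  0.05] p box [-17.6  -0.3  96.5] a 20.2 yaw 19.1 roll -0.1
nose [-54.9  -0.3  51.8]
tail [38.9 -0.3 86.5]
[-0.0003, 0.0236, 0.0001, 0.0005, 0.0009, 0.0077]
[-0.0003, 0.0458, 0.0001, -0.0018, 0.0009, 0.019]
```

carry_out([
  [0,0.012,0,0.0003,0,0.004,1],
  [0,0.0236,0,0.0005,0.001,0.0077,1],
  [0,0.0345,0,-0.0005,0.001,0.0133,1],
  [0,0.0458,0,-0.0018,0.001,0.019,1],
  [0,0.0458,0,-0.0018,0.001,0.019,1],
])

```text
t: 7.9
tool_pos: [0.4438, 0.0361, 0.1023]
tool_rot: [-0.487, 2.895, 0.049]
contact_force: [7.9, 1.0, -2.9]
opening: 0.0123
grip_force: 98.8
```

carry_out([
  [0,0,0,0,0,0,1],
  [0,0,0,0,0,0,1],
  [0,0,0,0,0,0,1],
])

```text
t: 8.2
tool_pos: [0.4435, 0.036, 0.1025]
tool_rot: [-0.486, 2.894, 0.049]
contact_force: [8.4, 1.3, -3.3]
opening: 0.0125
grip_force: 98.7
```

Run:
```python
from h import *
show();grate();plan(G(-59.3,51.5,10.5),G(-59.3,51,8))
d=get_image("side");b=get_image("top")
s=cv2.resize(d["img"][200:320,220:340],(400,400),interpolation=2);t=cv2.resize(b["img"][240:340,390:490],(400,400),interpolation=2)
cv2.imwrite("pics/c.png",np.hstack([s,t]))
```

```text
t 8.20 p [443.5  36.  102.5] open 0.0125 grip 99
F box [ 8.4 -1.5 -3.3] tau box [-0.23 -1.35 -0.04] p box [-15.1  -0.1  90.5] a 12.0 yaw 19.1 roll -0.1
nose [-58.5  -0.2  51.6]
tail [39.3 -0.1 72.4]
[-0.0005, 0.0083, 0.0001, 0.0001, 0.0003, 0.0042]
[-0.0005, 0.0222, 0.0001, -0.0034, 0.0004, 0.0133]
```

View pics/c.png

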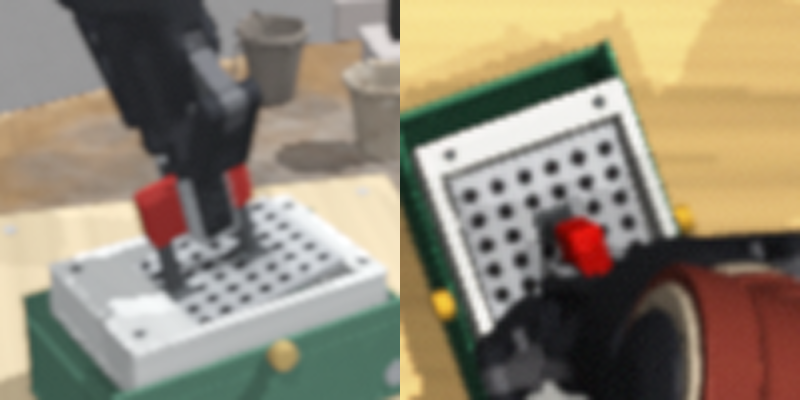

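The nose is under the front lip. In the top crop the tail edge, about (450,190)-(620,118), lies just inside the back lip edge. Next I lower the tail.

Run:
```python
from h import *
plan(G(-58.9,51.2,10),G(-58.9,51,8),G(-58.9,50.7,6),G(-58.9,50.5,4))
```

```text
[-0.0005, 0.0111, 0.0002, -0.002, 0.0002, 0.0068]
[-0.0005, 0.0222, 0.0002, -0.0049, 0.0002, 0.0135]
[-0.0005, 0.0333, 0.0001, -0.0076, 0.0002, 0.0206]
[-0.0005, 0.0444, 0.0001, -0.0101, 0.0003, 0.0275]
```

carry_out([
  [0,0.0055,0,-0.001,0,0.0035,1],
  [0,0.011,0,-0.002,0,0.007,1],
  [0,0.0165,0,-0.0035,0,0.01,1],
  [0,0.022,0,-0.005,0,0.0135,1],
  [0,0.022,0,-0.005,0,0.0135,1],
])

```text
t: 8.8
tool_pos: [0.4462, 0.0369, 0.0991]
tool_rot: [-0.498, 2.961, 0.033]
contact_force: [7.4, 1.9, -2.5]
opening: 0.0124
grip_force: 99.0
```

carry_out([
  [0,0.0055,0,-0.0013,0,0.0035,1],
  [0,0.011,0,-0.0026,0,0.007,1],
  [0,0.011,0,-0.0026,0,0.007,1],
  [0,0.011,0,-0.0026,0,0.007,1],
])

```text
t: 9.2
tool_pos: [0.4474, 0.0372, 0.0974]
tool_rot: [-0.503, 2.994, 0.025]
contact_force: [7.1, 1.5, -1.3]
opening: 0.0124
grip_force: 99.2
```

Run:
```python
from h import *
show();grate();plan(G(-58.7,50.3,4),G(-58.7,50,2))
```

```text
t 9.20 p [447.4  37.2  97.4] open 0.0124 grip 99
F box [ 7.1 -0.9 -1.3] tau box [-0.13 -1.36  0.1 ] p box [-11.1  -0.1  85.4] a 6.1 yaw 19.1 roll -0.1
nose [-58.2  -0.2  51.2]
tail [41.2 -0.2 61.9]
[-0.0005, 0.0118, 0.0002, -0.0015, 0.0005, 0.0092]
[-0.0005, 0.0229, 0.0002, -0.0045, 0.0005, 0.0162]
```

carry_out([
  [0,0.006,0,-0.0005,0.0005,0.0045,1],
  [0,0.012,0,-0.001,0.0005,0.009,1],
  [0,0.0175,0,-0.0025,0.0005,0.0125,1],
  [0,0.023,0,-0.004,0.0005,0.016,1],
  [0,0.023,0,-0.004,0.0005,0.016,1],
])

```text
t: 9.7
tool_pos: [0.4496, 0.038, 0.0934]
tool_rot: [-0.515, 3.063, 0.006]
contact_force: [7.1, 3.0, 1.8]
opening: 0.0128
grip_force: 99.8
```

carry_out([
  [0,0,0,0,0,0,1],
  [0,0,0,0,0,0,1],
])

```text
t: 9.9
tool_pos: [0.4495, 0.038, 0.0935]
tool_rot: [-0.515, 3.063, 0.006]
contact_force: [6.5, 2.4, 0.6]
opening: 0.0127
grip_force: 99.7
```

Run:
```python
from h import *
show();grate();plan(G(-58.5,50,0),G(-58.5,49,0))
```

```text
t 9.90 p [449.5  38.   93.5] open 0.0127 grip 100
F box [6.9 0.1 0.6] tau box [-0.07 -1.26  0.07] p box [-8.8 -0.1 81.5] a 2.1 yaw 19.1 roll -0.1
nose [-58.3  -0.2  50.7]
tail [41.7 -0.1 54.3]
[-0.0006, 0.0114, 0.0002, -0.0025, 0.0004, 0.0083]
[-0.0006, 0.0114, 0.0002, -0.0024, 0.0004, 0.0117]
```

The tail is under the lip level. I'll ease back with the spring while levelling.

Run:
```python
from h import *
plan(G(-57,50.3,0.7),G(-54,50,0),G(-51.5,49.5,0))
```

```text
[-0.0006, 0.0076, 0.0002, -0.0064, 0.0004, 0.0054]
[-0.0006, 0.0114, 0.0002, -0.0175, 0.0004, 0.0089]
[-0.0006, 0.0114, 0.0002, -0.0258, 0.0004, 0.0109]
```

carry_out([
  [0,0.004,0,-0.003,0,0.003,1],
  [0,0.0076,0,-0.0064,0.0004,0.0054,1],
  [0,0.01,0,-0.011,0.0004,0.0075,1],
  [0,0.0114,0,-0.0145,0.0004,0.0085,1],
  [0,0.0114,0,-0.0175,0.0004,0.009,1],
])

```text
t: 10.4
tool_pos: [0.4538, 0.0396, 0.0903]
tool_rot: [0.521, -3.096, 0.003]
contact_force: [5.5, 0.7, 0.0]
opening: 0.0127
grip_force: 99.7
```

carry_out([
  [0,0,0,-0.004,0,0.001,1],
  [0,0,0,-0.0083,0,0.002,1],
  [0,0,0,-0.0083,0,0.002,1],
  [0,0,0,-0.0083,0,0.002,1],
])

```text
t: 10.8
tool_pos: [0.4553, 0.0403, 0.0894]
tool_rot: [0.52, -3.095, 0.003]
contact_force: [3.8, -0.7, 2.8]
opening: 0.0123
grip_force: 100.0
```

Run:
```python
from h import *
show();grate();plan(G(-50,49,0),G(-49.5,48,0))
```

```text
t 10.80 p [455.3  40.3  89.4] open 0.0123 grip 100
F box [ 3.4 -1.9  2.8] tau box [-0.27 -0.92 -0.01] p box [-2.6  0.2 77.4] a -0.2 yaw 19.1 roll -0.1
nose [-53.2   0.1  48.6]
tail [46.8  0.2 48.2]
[-0.0004, -0.0012, 0.0001, -0.0103, -0.0006, -0.0021]
[-0.0004, -0.0012, 0.0001, -0.012, -0.0006, 0.0012]
```

carry_out([
  [0,0,0,-0.003,0,0,1],
  [0,0,0,-0.006,0,0,1],
  [0,0,0,-0.008,0,0,1],
  [0,0,0,-0.01,0,0,1],
  [0,0,0,-0.01,0,0,1],
])

```text
t: 11.3
tool_pos: [0.4568, 0.0408, 0.0893]
tool_rot: [0.52, -3.091, 0.004]
contact_force: [-1.7, -3.5, 9.1]
opening: 0.0123
grip_force: 101.0
```

carry_out([
  [0,0,0,0,0,0,1],
  [0,0,0,0,0,0,1],
])

```text
t: 11.5
tool_pos: [0.4568, 0.0408, 0.0893]
tool_rot: [0.52, -3.091, 0.004]
contact_force: [-1.7, -2.3, 8.4]
opening: 0.0125
grip_force: 101.0
```

Run:
```python
from h import *
show();grate()
```

```text
t 11.50 p [456.8  40.8  89.3] open 0.0125 grip 101
F box [-2.3 -1.6  8.4] tau box [-0.23 -0.03  0.1 ] p box [-1.   0.2 77.3] a -0.4 yaw 19.1 roll -0.1
nose [-51.8   0.1  48.7]
tail [48.2  0.2 47.9]
```

carry_out([
  [0,-0.002,0,0,0,-0.002,1],
  [0,-0.002,0,0,0,-0.005,1],
  [0,-0.002,0,-0.002,0,-0.005,1],
  [0,-0.002,0,-0.003,0,-0.005,1],
  [0,-0.002,0,-0.003,0,-0.005,1],
])

```text
t: 12.0
tool_pos: [0.4574, 0.0419, 0.0893]
tool_rot: [0.52, -3.097, -0.0]
contact_force: [2.7, -0.4, -3.2]
opening: 0.0124
grip_force: 99.5
```

Run:
```python
from h import *
show();grate()
```

```text
t 12.00 p [457.4  41.9  89.3] open 0.0124 grip 100
F box [ 2.4 -1.3 -3.2] tau box [-0.43 -0.62  0.08] p box [-0.1  0.9 77.3] a -0.0 yaw 19.1 roll 0.0
nose [-50.6   0.9  48.3]
tail [49.4  1.  48.2]
```

carry_out([
  [0,0,0,-0.002,0,0,1],
  [0,0,0,-0.004,0,0,1],
  [0,0,0,-0.005,0,0,1],
  [0,0,0,-0.005,0,0,1],
  [0,0,0,-0.005,0,0,1],
])

```text
t: 12.5
tool_pos: [0.4584, 0.0423, 0.0893]
tool_rot: [0.52, -3.096, -0.001]
contact_force: [-0.7, -1.9, -1.7]
opening: 0.0128
grip_force: 99.4
```

Run:
```python
from h import *
show();grate()
```

```text
t 12.50 p [458.4  42.3  89.3] open 0.0128 grip 99
F box [-1.3 -1.6 -1.7] tau box [-0.22  0.17  0.03] p box [ 1.   1.1 77.3] a -0.1 yaw 19.1 roll 0.0
nose [-49.6   1.1  48.4]
tail [50.4  1.1 48.2]
```

carry_out([
  [0,0,0,0,0,0.003,1],
  [0,0,0,0,0,0.005,1],
  [0,0,0,0,0,0.006,1],
  [0,0,0,0,0,0.006,1],
  [0,0,0,0,0,0.006,1],
])

```text
t: 13.0
tool_pos: [0.4584, 0.0423, 0.0892]
tool_rot: [0.52, -3.095, -0.001]
contact_force: [-7.7, -2.2, 10.5]
opening: 0.0127
grip_force: 101.1
```

Run:
```python
from h import *
show();grate()
```

```text
t 13.00 p [458.4  42.3  89.2] open 0.0127 grip 101
F box [-8.   0.4 10.5] tau box [0.16 1.2  0.1 ] p box [ 1.   1.  77.2] a -0.2 yaw 19.1 roll 0.1
nose [-49.6   1.   48.4]
tail [50.4  1.  48.1]
```

carry_out([
  [0,0,0,0.002,0,-0.001,1],
  [0,0,0,0.003,0,-0.002,1],
  [0,0,0,0.003,0,-0.002,1],
])

```text
t: 13.3
tool_pos: [0.4584, 0.0423, 0.0892]
tool_rot: [-0.521, 3.098, 0.001]
contact_force: [-4.0, -0.6, 5.7]
opening: 0.0124
grip_force: 100.5
```

carry_out([
  [0,0,0,0,0,0,0.5],
  [0,0,0,0,0,0,0.3],
  [0,0,0,0,0,0,0.1],
  [0,0,0,0,0,0,-0.1],
  [0,0,0,0,0,0,-0.1],
], force=20)

```text
t: 13.8
tool_pos: [0.4585, 0.0421, 0.0886]
tool_rot: [-0.52, 3.098, 0.0]
contact_force: [-0.6, 0.8, -0.2]
opening: 0.047
grip_force: 0.0
```

Run:
```python
from h import *
show()
```

```text
t 13.80 p [458.5  42.1  88.6] open 0.0470 grip 0
F box [-0.3  0.9 -0.2] tau box [-0.06 -0.01  0.03] p box [ 1.   0.8 76.6] a 0.0 yaw 19.1 roll 0.0
```

Now retract straight up, then away to the side, and look.

carry_out([
  [0,0,0,0,0,-0.05,-0.1],
  [0,0,0,0,0,-0.15,-0.1],
  [0,0,0,0,0,-0.3,-0.1],
  [0,0,0,0,0,-0.4,-0.1],
  [0,0,0,0,0,-0.4,-0.1],
])

```text
t: 14.3
tool_pos: [0.4615, 0.0418, 0.2148]
tool_rot: [-0.519, 3.088, -0.004]
contact_force: [0.8, -0.2, -0.1]
opening: 0.0472
grip_force: 0.0
```

carry_out([
  [0,0,0,0,0.15,0,-0.1],
  [0,0,0,0,0.3,0,-0.1],
  [0,0,0,0,0.45,0,-0.1],
  [0,0,0,0,0.6,0,-0.1],
  [0,0,0,0,0.6,0,-0.1],
])

```text
t: 14.8
tool_pos: [0.3973, 0.2157, 0.2075]
tool_rot: [0.531, -3.095, -0.002]
contact_force: [0.6, 0.0, -0.4]
opening: 0.0469
grip_force: 0.0
```

Run:
```python
from h import *
show()
d=get_image("side");b=get_image("top")
s=cv2.resize(d["img"][220:340,220:340],(400,400),interpolation=2);t=cv2.resize(b["img"][250:350,385:485],(400,400),interpolation=2)
cv2.imwrite("pics/d.png",np.hstack([s,t]))
h=cv2.cvtColor(b["img"],cv2.COLOR_BGR2HSV)
red=((h[...,0]<8)|(h[...,0]>172))&(h[...,1]>150)&(h[...,2]>90)
r=rect(cast(b,biggest(roi(red,390,250,480,350)),.12));q=(r[0]/1e3-C);print(r,"in box",np.round(1e3*np.array([np.cos(YB)*q[0]+np.sin(YB)*q[1],-np.sin(YB)*q[0]+np.cos(YB)*q[1]]),1))
```

```text
t 14.80 p [397.3 215.7 207.5] open 0.0469 grip 0
F box [ 0.6 -0.2 -0.4] tau box [-0.02  0.05 -0.06] p box [ -0.2 184.9 195.5] a -0.1 yaw 19.5 roll 0.1
(array([456.1,  45. ]), array([52.1, 15.3]), 18.2) in box [-0.3  4.3]
```

View pics/d.png

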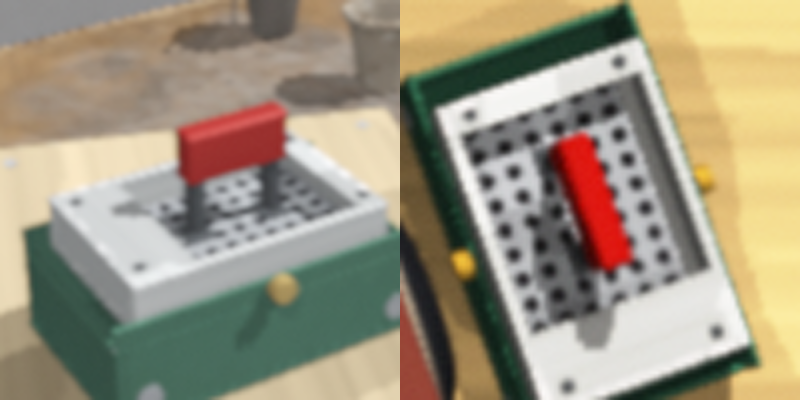

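The grate lies under both lips: the side crop shows the handle upright and level, and the top crop shows the plate tucked under the front and back lips. The touch readings before release also fit, with the underside at 48.1 to 48.4 mm and tilt under 0.3°. I'll hand it in.

```bash
python3 -c "
from station import *
print(finish_job())"
```

```text
the job is handed in; nothing more can be done
None
```

The grate lies flat on the ledges under both lips, held by the spring bar and released; the job was handed in at about 15 s, with no verdict returned.

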